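# Fit the crank on the clamp's square shaft and close the clamp

## Robot

A 7-joint arm with a two-finger parallel gripper is mounted at the origin on a cart in front of the work surface, level with it; the furniture and walls round the work are solid. World frame = base frame: x ahead of the robot, y to its left, z up, the work surface at z = 0. Lengths are in m, angles in rad, forces in N, time in s.
With the tool pointing down it reaches from about 0.4 to 0.85 m from the base axis. Payload 4.5 kg.
Tool frame: the origin (TCP) lies midway between the tips of the shut fingers; the grasp point (between the pads) lies 19 mm behind it (r.grip_point_offset is the distance from the TCP to the grasp point, in m); z points along the fingers, y is the line along which they close (so a half turn about z gives the same grasp; the last joint's range is limited). The gripper opens to 88 mm and grips with 3 to 60 N. Pads are 18 mm wide; open, the fingers measure 123 mm over their backs; the gripper's body (75 mm by 187 mm) begins 45 mm behind the grasp point.
Start: joints at [1.148, 0.689, -0.195, 1.565, 0.157, 0.902, -0.215], TCP at [0.276, -0.561, 0.211] pointing down, gripper open.
Joint ranges: [-3.01, 3.01], [-0.46, 2.08], [-1.47, 1.51], [0.13, 2.56], [-1, 4.14], [0.04, 2.09], [-2.66, 2.66]. Speed limits (rad/s): [2.57, 2.57, 3.14, 3.14, 3.14, 3.14, 3.14].

## Interface

Orientations are given as a unit quaternion [x, y, z, w].
In Python, from plant import r, optics gives the robot as it stands.
- The arm moves only by the shell command python3 -m pendant 'ROWS' [OPENING] [FORCE]. ROWS is JSON, a list of rows, each a list of 6 numbers: the shift along the tool's x, y, z as a fraction of full scale, then the turn, a rotation vector about the tool's x, y, z as a fraction of full scale. A call has 1 to 5 rows; each row shifts and turns the commanded pose from where the row before left it, along the tool's axes as they then stand; what a row does not reach is not made up. Full scale, the value 1, is 0.025 m for a shift and pi rad for a turn. A row lasts 1/12 s, in which the tool goes at most 41.7 mm and 7.16 degrees, less where a joint would pass 70% of its speed; a pose out of reach is approached as far as the arm can. A call with a number of a shift or a turn outside -1 to 1 is refused whole. A call with a gripper value outside its range is refused whole. OPENING is the opening, from -1 (shut) to 1 (fully open), set as the call begins (- or left out, the last holds). The fingers move at their own pace and stop on an object; FORCE is the grip in N (left out, the last holds). Time passes only in rows, so rows that do not move let the fingers close. It gives the time, the measured TCP pose, the force, the opening and the grip force at its end, in the units of the state.
- r.get_state(): the state, without advancing time (a new reading comes with each control period).
- optics.snapshot(name): name is "scene" or "side" or "wrist"; returns (picture, depth): 384x512x3 uint8, blue, green, red; 384x512 float32, m along the optical axis (not along the pixel's ray), 0 where there is no reading.
- optics.calibration(name): a dict with "vfov" (degrees; the focal length in pixels is half the picture's height over the tangent of half this angle, whatever the lens; pixels are square), "cx", "cy" (the principal point, pixels), "k1" (the pictures are not rectified: a ray, as slopes to the right and down, at radius r is drawn at 1 + k1 r^2 times it, then the intrinsics apply), "cam_to_world" (4x4, takes a point from camera to world coordinates); the wrist camera has in their place "tool_from_camera" (4x4, takes a point from camera to tool coordinates, whose origin is the TCP and whose axes are the flange's). Camera axes: x right, y up, looking along -z (the intrinsics and any distortion apply to the point x, -y, -z); pixel columns grow to the right and rows downward; lengths in m; the calibration is good to about 2 mm. A picture is of the moment at which its call begins: read the wrist's pose just before it. calibration takes no time and is no camera call.
- r.finish_job(): hands the job in; it is judged then, once.
The state is a dict: "clock": time; "q": joint angles; "qd": joint speeds; "joint_torque": joint torques, N m; "tool_pos": TCP position; "eef_rot": TCP orientation; "contact_force": force on the tool from outside, world axes, zero at the start; "moment": the same for the moment, N m; "opening": opening from 0.0 (shut) to 1.0 (fully open); "finger_force": force on a finger pad.
Only numpy, scipy, OpenCV 4.12 (cv2) and the standard library are available. Lean on these libraries where they do the work, as an engineer would, in place of code of your own. Each camera call takes 0.05 s, during which the arm holds its last target. There are 200 camera calls.

## Task

Fit the loose crank handle onto the upright square shaft of the blue clamping fixture, any of the four ways round, and seat it fully home on the collar. Then turn the shaft clockwise with the crank, not by pushing on the yellow clamp arm itself, until that arm lies over the weld coupon, right up against the stop pin. Leave the crank seated on the shaft and let go, without knocking over or shifting the spray can, the tape roll or the tin.

Things in the scene. Friction and masses are not known exactly. Their poses are not given: they have to be found in the camera images.
- fixture: Fixed blue base plate 120 (x) by 205 (y) by 12 mm, reaching y = -52 to +152 mm, with a round bearing housing (radius 28, top z = 41 mm). Origin: on the vertical spindle axis at table height; z up. On it a fixed weld coupon (59 x 90 mm, top z = 26 mm) centred at (0, 97) mm and a steel stop pin (10 mm thick, top z = 52 mm) at (17, 40) mm.
- spindle (a joint): Turn of spindle, clamp arm, collar and square shaft together, rad. 0 = clamp open; grows CLOCKWISE seen from above; 1.9 = mechanical end: clamp arm against the stop pin, over the coupon, pointing along the fixture's +y. Starts at 0 to 0.4. Stiff: it stays where it is left; turning takes about 0.35 N m (4 N at 100 mm).
- shaft_seat (a point): On the spindle axis, on top of the round collar (radius 22 mm), 58 mm above the table: the hub's underside rests here when home. Above it stands the square steel shaft, 20 x 20 mm, 34 mm tall, its last 7 mm tapered to 12 mm square. z up; x and y are normal to the shaft's flats and turn with the spindle; x points along the clamp arm.
- clamp_arm: Yellow flat clamp arm on the spindle below the collar: 24 mm wide, top 50 mm above the table (screw head to 54 mm), reaching 95 mm from the axis, with a rubber-footed screw at its end. Origin on the spindle axis at table height; its x points along the arm.
- crank: Loose crank handle, 137 mm long, about 0.45 kg, lying knob up. Dark square hub 46 x 46 x 40 mm tall with square through bore 22 x 22 mm parallel to its flats (1 mm play each side on the shaft). Origin: centre of the hub's underside, on the bore axis; z up; x along the arm. Steel arm 22 mm wide, 18 to 30 mm above the underside, out to x = 100 mm. Grip it across the hub's y faces.
- crank_knob (a point): Top centre of the crank's red knob (radius 12.5 mm, does not spin), 100 mm from the bore axis, 68 mm above the hub's underside. Under it an eye of radius 14 mm ends the arm, with a boss of radius 9 mm down to the level of the hub's underside.
- spray_can: Bystander: aerosol can with green cap, upright on the open table behind the work (not the like one by the drawers), 52 mm thick, 171 mm tall; origin at its base centre, z up.
- tape_roll: Bystander: grey roll of tape lying flat, 99 mm across, 48 mm high; origin at its base centre.
- tin: Bystander: small dark blue and white round tin on the table (not the one on the drawers), 77 mm thick, 77 mm tall; origin at its base centre.

How it is judged:
On the way, in this order (a step that is already met when the one before it is completed fails the run):
1. the crank is fully home on the square shaft (horizontal distance between crank and shaft_seat below 0.005 m and z of crank in the frame of shaft_seat between -0.004 and 0.004 m and angle between crank's own z axis and vertical below 0.1 rad), for 0.2 s.
2. the spindle has been turned until the clamp arm is against the stop pin (value of joint spindle above 1.82 rad), for 0.2 s.
At the end, for the whole second after the job is handed in: The spindle stands within 0.08 rad (5 degrees) of its end stop, and the crank rests on the square shaft fully home: hub underside within 4 mm of the collar, within 5 mm of the axis, tilted less than 0.1 rad, at rest (all of step 1 and value of joint spindle above 1.82 rad and linear speed of crank below 0.02 m/s); the robot touches nothing.
It fails at once if the robot pushes the yellow clamp arm directly (over 3 N) (contact force between any of the fingers, the arm and clamp_arm above 3 N).
It fails at once if the spray can is shifted more than 30 mm or tipped (distance of spray_can from where it was at the start of the episode above 0.03 m or angle between spray_can's own z axis and vertical above 0.5 rad).
It fails at once if the tape roll is shifted more than 30 mm (distance of tape_roll from where it was at the start of the episode above 0.03 m).
It fails at once if the tin is shifted more than 30 mm or tipped (distance of tin from where it was at the start of the episode above 0.03 m or angle between tin's own z axis and vertical above 0.5 rad).
It also fails if it takes over 61 s, if anything falls off the work surface, if the arm or the gripper's body presses on something with over 40 N, if the wrist force passes 120 N, or if a joint passes its speed limit or range.

## Working session

There is one attempt and no reset: what is moved stays moved. The work goes in short steps, Python scripts to look and compute and a shell command to move; the robot and the scene stay as the last step left them, time stands still between calls to the robot, and variables do not carry over. Pictures are saved under pics/ and viewed, at most 10 in all, crops included, and the job is handed in when it is done.

```bash
ls; mkdir -p pics; cat > h.py <<'E'
import numpy as np, cv2
from plant import r, optics
def K(c):
    f=192/np.tan(np.radians(c["vfov"])/2); return f
def rays(c,uv):
    uv=np.atleast_2d(uv).astype(float); f=K(c)
    d=(uv-[c["cx"],c["cy"]])/f
    s=d.copy()
    for _ in range(30): s=d/(1+c["k1"]*(s**2).sum(1,keepdims=True))
    return np.c_[s[:,0],-s[:,1],-np.ones(len(s))]
def pts(c,uv,depth,T):
    v=rays(c,uv)*np.asarray(depth).reshape(-1,1)
    return v@T[:3,:3].T+T[:3,3]
def plane(c,uv,z,T):
    v=rays(c,uv)@T[:3,:3].T; o=T[:3,3]
    return o+v*((z-o[2])/v[:,2])[:,None]
def cloud(name,T=None):
    im,d=optics.snapshot(name); c=optics.calibration(name)
    T=np.array(c["cam_to_world"]) if T is None else T
    vv,uu=np.mgrid[0:384,0:512]
    P=pts(c,np.c_[uu.ravel(),vv.ravel()],d.ravel(),T).reshape(384,512,3); P[d==0]=np.nan
    return im,d,P,c,T
def wristT():
    from scipy.spatial.transform import Rotation as R
    s=r.get_state(); T=np.eye(4); T[:3,:3]=R.from_quat(s["eef_rot"]).as_matrix(); T[:3,3]=s["tool_pos"]
    return T@np.array(optics.calibration("wrist")["tool_from_camera"])
E
python3 - <<'E'
from h import *
ims=[]
for n in("scene","side"):
    im,d,P,c,T=cloud(n); np.savez("c_"+n,im=im,P=P,d=d); ims.append(im); cv2.imwrite(f"pics/{n}0.png",im); print(n,T.round(3).tolist())
im,d,P,c,T=cloud("wrist",wristT()); cv2.imwrite("pics/wrist0.png",im); print(T.round(3).tolist(), np.array(c["tool_from_camera"]).round(3).tolist())
s=r.get_state(); print({k:np.round(v,3).tolist() for k,v in s.items()})
E
```

```text
pics
scene [[-0.391, 0.569, -0.724, -0.361], [-0.92, -0.224, 0.321, 0.365], [0.021, 0.792, 0.611, 0.93], [0.0, 0.0, 0.0, 1.0]]
side [[-0.979, 0.114, -0.168, 0.434], [-0.203, -0.51, 0.836, 0.822], [0.009, 0.852, 0.523, 0.642], [0.0, 0.0, 0.0, 1.0]]
[[0.442, 0.851, 0.282, 0.349], [-0.897, 0.42, 0.137, -0.525], [-0.001, -0.313, 0.95, 0.384], [0.0, 0.0, 0.0, 1.0]] [[0.001, 0.95, 0.313, 0.082], [1.0, -0.001, -0.001, 0.0], [-0.0, 0.313, -0.95, -0.174], [0.0, 0.0, 0.0, 1.0]]
{'clock': 0.15, 'q': [1.148, 0.69, -0.195, 1.566, 0.157, 0.903, -0.215], 'qd': [0.002, -0.001, -0.001, -0.004, -0.002, -0.001, 0.0], 'joint_torque': [-0.002, -52.786, -1.269, -15.359, -0.052, 0.004, 0.0], 'tool_pos': [0.275, -0.56, 0.211], 'eef_rot': [0.974, 0.226, -0.0, -0.001], 'contact_force': [-0.237, 0.618, -0.438], 'moment': [0.0, -0.005, -0.004], 'finger_force': 0.0, 'opening': 1.002}
```

View pics/scene0.png

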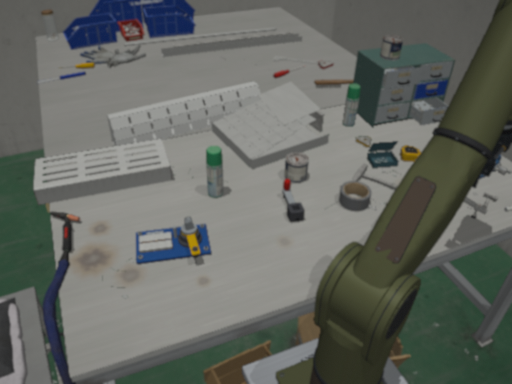

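View pics/side0.png

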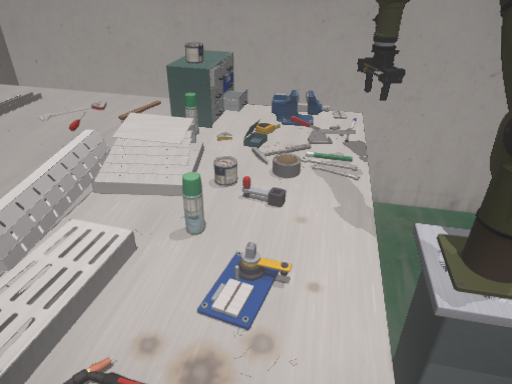

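The scene view shows the fixture around (175,243), crank hub (295,210), knob (287,185), can (215,172), tin (296,167) and tape (355,195). In the side view the spindle is at about (250,262), the hub at (277,197) and the knob at (247,182).

```bash
python3 - <<'E'
from h import *
def rep(n,name,box,zlo,zhi,hsv=None):
    D=np.load(f"c_{n}.npz"); P=D["P"]; im=D["im"]; u0,v0,u1,v1=box
    p=P[v0:v1,u0:u1]; z=p[...,2]; m=(z>zlo)&(z<zhi)
    if hsv is not None:
        h=cv2.cvtColor(im,cv2.COLOR_BGR2HSV)[v0:v1,u0:u1]; m&=cv2.inRange(h,np.array(hsv[0]),np.array(hsv[1]))>0
    q=p[m]; print(n,name,len(q),"med",np.median(q,0).round(4),"min",q.min(0).round(3),"max",q.max(0).round(3))
red=((0,140,60),(8,255,255)); yel=((18,120,80),(35,255,255)); blu=((100,120,40),(125,255,255))
for n,b in(("scene",dict(knob=(275,172,300,195),hub=(280,195,312,225),can=(200,140,230,200),tin=(280,145,315,185),tape=(335,175,375,215),shaft=(175,210,210,240),arm=(170,215,215,270),fix=(125,215,220,270))),
 ("side",dict(knob=(238,172,258,192),hub=(262,183,292,210),can=(178,165,210,240),tin=(210,152,242,188),tape=(268,148,305,180),shaft=(240,238,262,262),arm=(250,245,300,285),fix=(190,240,300,325)))):
    rep(n,"knob",b["knob"],.03,.09,red); rep(n,"hubtop",b["hub"],.034,.046); rep(n,"can",b["can"],.1,.2);rep(n,"tin",b["tin"],.066,.09);rep(n,"tape",b["tape"],.04,.055)
    rep(n,"shafttop",b["shaft"],.084,.1); rep(n,"yellow",b["arm"],.035,.06,yel); rep(n,"plate",b["fix"],.004,.02,blu)
E
```

```text
scene knob 49 med [ 0.642  -0.1908  0.0626] min [ 0.636 -0.203  0.039] max [ 0.655 -0.182  0.072]
scene hubtop 143 med [ 0.5454 -0.1752  0.041 ] min [ 0.526 -0.203  0.034] max [ 0.576 -0.151  0.045]
scene can 421 med [0.7322 0.0152 0.1466] min [ 0.72  -0.014  0.1  ] max [0.771 0.036 0.175]
scene tin 299 med [ 0.7331 -0.2717  0.0728] min [ 0.639 -0.311  0.066] max [ 0.774 -0.186  0.079]
scene tape 291 med [ 0.5398 -0.3827  0.0474] min [ 0.498 -0.438  0.04 ] max [ 0.601 -0.335  0.054]
scene shafttop 49 med [0.5602 0.1506 0.0913] min [0.553 0.141 0.084] max [0.575 0.16  0.098]
scene yellow 183 med [0.5104 0.1563 0.0513] min [0.47  0.137 0.036] max [0.558 0.17  0.059]
scene plate 796 med [0.5392 0.1982 0.0131] min [0.496 0.094 0.004] max [0.645 0.307 0.019]
side knob 23 med [ 0.6494 -0.1849  0.0668] min [ 0.641 -0.194  0.061] max [ 0.656 -0.181  0.072]
side hubtop 140 med [ 0.5542 -0.168   0.0412] min [ 0.528 -0.198  0.034] max [ 0.588 -0.148  0.045]
side can 596 med [0.7452 0.0301 0.1452] min [ 0.726 -0.008  0.1  ] max [0.775 0.04  0.176]
side tin 261 med [ 0.739  -0.267   0.0752] min [ 0.702 -0.31   0.066] max [ 0.778 -0.231  0.084]
side tape 238 med [ 0.5514 -0.3725  0.0482] min [ 0.502 -0.435  0.04 ] max [ 0.599 -0.335  0.053]
side shafttop 72 med [0.5664 0.1583 0.0901] min [0.557 0.144 0.084] max [0.577 0.166 0.095]
side yellow 236 med [0.5156 0.1637 0.0513] min [0.473 0.145 0.044] max [0.563 0.174 0.055]
side plate 1171 med [0.5538 0.2315 0.0136] min [0.512 0.108 0.009] max [0.65  0.31  0.017]
```

```bash
python3 -m pendant '[[0,0,-0.3,0,0,0.0384],[0,0,-0.3,0,0,0.0384],[0,0,-0.3,0,0,0.0384],[0,0,-0.3,0,0,0.0384],[0,0,-0.3,0,0,0.0384]]' 1
python3 -m pendant '[[0.6,-1,0,0,0,0],[0.6,-1,0,0,0,0],[0.6,-1,0,0,0,0],[0.6,-1,0,0,0,0],[0.6,-1,0,0,0,0]]'
python3 -m pendant '[[0.6,-1,0,0,0,0],[0.6,-1,0,0,0,0],[0.6,-1,0,0,0,0],[0.6,-1,0,0,0,0],[0.6,-1,0,0,0,0]]'
python3 -m pendant '[[0.6,-1,0,0,0,0],[0.6,-1,0,0,0,0],[0.6,-1,0,0,0,0],[0.6,-1,0,0,0,0],[0.6,-1,0,0,0,0]]'
python3 -m pendant '[[0.6,-1,0,0,0,0],[0.6,-1,0,0,0,0],[0,0,0,0,0,0],[0,0,0,0,0,0]]'
python3 - <<'E'
from h import *
T=wristT(); im,d,P,c,T=cloud("wrist",T); np.savez("c_w1",im=im,P=P,d=d); cv2.imwrite("pics/w1.png",im)
s=r.get_state(); print({k:np.round(v,4).tolist() for k,v in s.items() if k in("clock","q","tool_pos","eef_rot","contact_force")})
E
```

```text
clock: 0.57
tool_pos: [0.2756, -0.5606, 0.2489]
eef_rot: [0.997, -0.076, -0.0, -0.0]
contact_force: [-0.2, -0.0, -0.3]
opening: 0.996
finger_force: 0.0
clock: 0.98
tool_pos: [0.3687, -0.4468, 0.2486]
eef_rot: [0.997, -0.073, -0.0, -0.0]
contact_force: [1.4, -0.7, -0.3]
opening: 0.999
finger_force: 0.0
clock: 1.4
tool_pos: [0.4611, -0.3341, 0.2486]
eef_rot: [0.997, -0.073, -0.0, -0.0]
contact_force: [0.1, 0.2, -0.3]
opening: 1.001
finger_force: 0.0
clock: 1.82
tool_pos: [0.5535, -0.2214, 0.2486]
eef_rot: [0.997, -0.073, -0.0, -0.0]
contact_force: [0.3, 0.1, -0.2]
opening: 0.998
finger_force: 0.0
clock: 2.15
tool_pos: [0.5907, -0.1753, 0.2483]
eef_rot: [0.997, -0.071, -0.0, -0.001]
contact_force: [-0.4, -1.0, -0.3]
opening: 1.002
finger_force: 0.0
{'clock': 2.2, 'q': [0.2118, 0.6328, 0.0097, 1.5553, -0.0062, 0.9547, -1.4929], 'tool_pos': [0.5896, -0.1776, 0.2484], 'eef_rot': [0.9974, -0.0726, -0.0006, 0.0003], 'contact_force': [-0.341, -0.2526, -0.1596]}
```

View pics/w1.png

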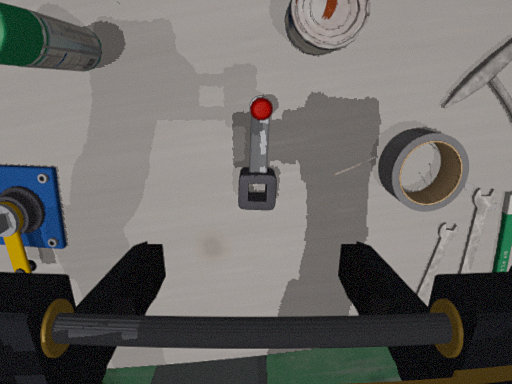

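The wrist view shows the hub at (257,188) with its bore, the knob at (261,108), the tape at (424,170), the tin at (330,20), the can at upper left, and the fixture's shaft at (8,220). Joint 7 favours the flipped grasp, with the tool's x opposite to the crank's.

```bash
cat >> h.py <<'E'
def crank(im,P,c,T,box,zb=0.0):
    u0,v0,u1,v1=box; hsv=cv2.cvtColor(im,cv2.COLOR_BGR2HSV)
    B=np.zeros(im.shape[:2],np.uint8); B[v0:v1,u0:u1]=255
    red=(cv2.inRange(hsv,np.array((0,130,50)),np.array((9,255,255)))|cv2.inRange(hsv,np.array((172,130,50)),np.array((180,255,255))))&B
    k=max(cv2.findContours(red,0,2)[0],key=cv2.contourArea); ku,kr=cv2.minEnclosingCircle(k)
    kn=plane(c,[ku],zb+.060,T)[0]
    z=P[...,2]; dark=(hsv[...,2]<105)&(z>zb+.032)&(z<zb+.047)&(B>0)
    h=max(cv2.findContours(dark.astype(np.uint8),0,1)[0],key=cv2.contourArea)[:,0]
    hp=plane(c,h,zb+.04,T)[:,:2]
    (cx,cy),wh,a=cv2.minAreaRect((hp*1000).astype(np.float32))
    v=kn[:2]-[cx/1e3,cy/1e3]
    print("knob",kn.round(4),"hub",round(cx/1e3,4),round(cy/1e3,4),"size",np.round(wh,1),"rect",round(a,1),"dist",np.hypot(*v).round(4),"yaw",np.degrees(np.arctan2(v[1],v[0])).round(2), "ztop",np.median(z[dark]).round(4))
    bore=(z<zb+.02)&(B>0)&cv2.fillConvexPoly(np.zeros_like(B),cv2.convexHull(h),1).astype(bool)
    return dark
E
python3 - <<'E'
from h import *
s=r.get_state(); D=np.load("c_w1.npz"); c=optics.calibration("wrist"); T=wristT()
m=crank(D["im"],D["P"],c,T,(225,85,290,220))
ys,xs=np.where(m); print(xs.min(),xs.max(),ys.min(),ys.max(), np.nanmedian(D["P"][230:260,200:300,2]))
v=cv2.resize(D["im"][85:225,215:300],None,fx=4,fy=4,interpolation=0); o=cv2.resize(np.where(m[...,None],(0,255,0),D["im"]).astype(np.uint8)[85:225,215:300],None,fx=4,fy=4,interpolation=0)
cv2.imwrite("pics/w1c.png",np.hstack([v,o]))
E
```

```text
knob [ 0.6485 -0.197   0.06  ] hub 0.5519 -0.1796 size [45.9 47.2] rect 81.0 dist 0.0981 yaw -10.25 ztop 0.04
238 276 120 209 0.0001921597343526038
```

View pics/w1c.png

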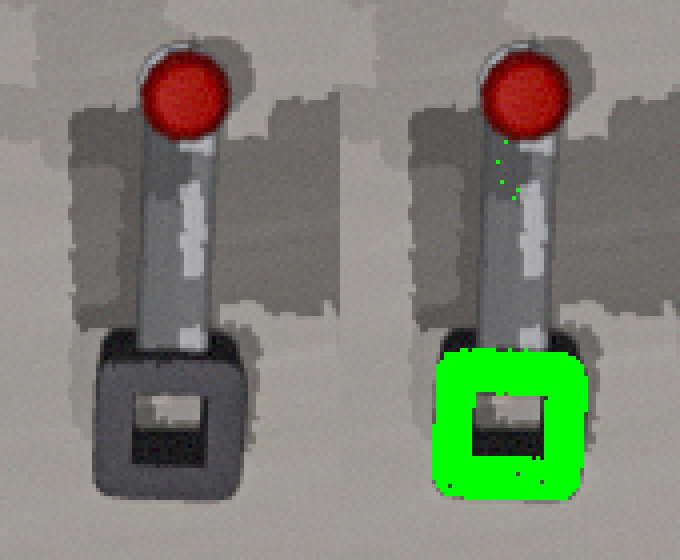

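```bash
for i in 1 2 3 4 5; do python3 -m pendant '[[0,0,0,0,0,-0.0397],[0,0,0,0,0,-0.0397],[0,0,0,0,0,-0.0397],[0,0,0,0,0,-0.0397],[0,0,0,0,0,-0.0397]]' | tail -5 | head -0; done
python3 -m pendant '[[0.32,1,0,0,0,0],[0.32,1,0,0,0,0],[0.32,1,0,0,0,0],[0.32,1,0,0,0,0],[0.32,1,0,0,0,0]]'
python3 -m pendant '[[0.32,1,0,0,0,0],[0.32,1,0,0,0,0],[0.32,1,0,0,0,0],[0.32,1,0,0,0,0],[0.32,1,0,0,0,0]]'
python3 -m pendant '[[0.32,1,0,0,0,0],[0.32,1,0,0,0,0],[0.32,1,0,0,0,0],[0,0,0,0,0,0],[0,0,0,0,0,0]]'
python3 - <<'E'
from h import *
T=wristT(); im,d,P,c,T=cloud("wrist",T); np.savez("c_w2",im=im,P=P,d=d,T=T); cv2.imwrite("pics/w2.png",im)
s=r.get_state(); print({k:np.round(v,4).tolist() for k,v in s.items() if k in("clock","q","tool_pos","eef_rot","contact_force")})
E
```

```text
clock: 4.7
tool_pos: [0.5706, -0.0494, 0.2485]
eef_rot: [0.087, 0.996, -0.001, -0.0]
contact_force: [0.4, 0.4, 0.2]
opening: 1.001
finger_force: 0.0
clock: 5.12
tool_pos: [0.553, 0.0805, 0.2485]
eef_rot: [0.087, 0.996, -0.001, -0.0]
contact_force: [0.4, 0.7, -0.0]
opening: 1.001
finger_force: 0.0
clock: 5.53
tool_pos: [0.5422, 0.1596, 0.2487]
eef_rot: [0.084, 0.996, -0.001, 0.0]
contact_force: [-0.7, -1.1, -0.2]
opening: 0.999
finger_force: 0.0
{'clock': 5.5833, 'q': [0.1101, 0.6723, -0.8377, 1.6842, 0.5667, 1.0463, 0.4847], 'tool_pos': [0.5426, 0.158, 0.2485], 'eef_rot': [0.0857, 0.9963, -0.0013, 0.0001], 'contact_force': [0.1323, -0.416, -0.4324]}
```

View pics/w2.png

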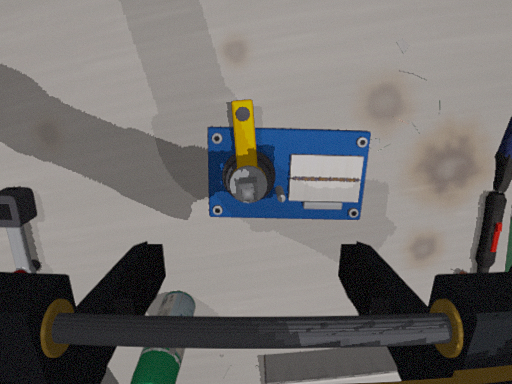

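The view shows the shaft at about (250,185), the yellow arm pointing to (243,100), the stop pin at (282,195) and the coupon at (326,178).

```bash
python3 - <<'E'
from h import *
D=np.load("c_w2.npz"); im,P,T=D["im"],D["P"],D["T"]; c=optics.calibration("wrist"); hsv=cv2.cvtColor(im,cv2.COLOR_BGR2HSV); z=P[...,2]
def rect(m,h,n):
    k=max(cv2.findContours(m.astype(np.uint8),0,1)[0],key=cv2.contourArea)[:,0]
    q=(plane(c,k,h,T)[:,:2]*1000).astype(np.float32); R=cv2.minAreaRect(q); print(n,np.round(R[0],1),np.round(R[1],1),round(R[2],2),"n",m.sum()); return R,q
B=np.zeros(z.shape,bool); B[90:230,195:380]=1
R,q=rect(B&(z>.006)&(z<.030)&(hsv[...,2]>0)|B&(cv2.inRange(hsv,np.array((100,120,40)),np.array((125,255,255)))>0),.012,"plate")
b=cv2.boxPoints(R)/1000; print(b.round(4).tolist())
Y=B&(cv2.inRange(hsv,np.array((18,120,80)),np.array((35,255,255)))>0)
Ry,_=rect(Y,.05,"arm")
S=B&(z>.087)&(z<.098); S[:,:230]=0; S[:,270:]=0; rect(S,.092,"shafttop"); print("mean P",np.nanmedian(P[S],0).round(4))
C=B&(z>.054)&(z<.0615)&~Y; C[:,:220]=0;C[:,278:]=0
k=np.argwhere(C)[:,::-1]; q=plane(c,k,.058,T)[:,:2]; (cc,rr)=cv2.minEnclosingCircle((q*1000).astype(np.float32)); print("collar",np.round(cc,1),rr,len(q))
cv2.imwrite("pics/w2c.png",cv2.resize(im[90:225,200:300],None,fx=4,fy=4,interpolation=0))
E
```

```text
plate [574.4 200.1] [204.4 119.5] 79.32 n 11726
[[0.4966999888420105, 0.11079999804496765], [0.6141999959945679, 0.08860000222921371], [0.6521000266075134, 0.28940001130104065], [0.534600019454956, 0.311599999666214]]
arm [509.3 156.2] [23.5 76.7] 84.75 n 1243
shafttop [563.6 151. ] [18.9 18.4] 85.6 n 276
mean P [0.5641 0.1514 0.0912]
collar [532.9 155.6] 54.20121383666992 756
```

View pics/w2c.png

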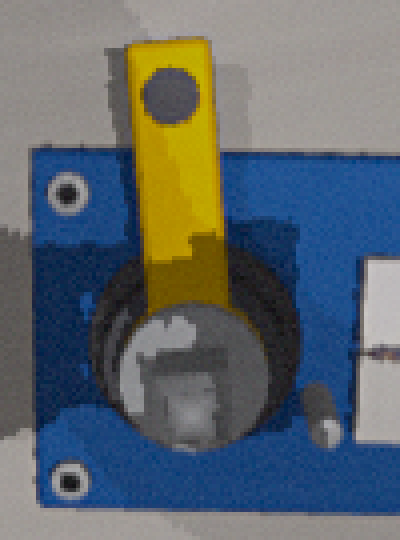

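Plate and arm agree: the axis is at (0.565, 0.151), the clamp arm is at 174.75°, and the fixture's +y is at 79.3°, so 95.5° remain to turn. I'll re-measure the crank from the same tool heading.

```bash
python3 -m pendant '[[-0.13,-0.95,0,0,0,0],[-0.13,-0.95,0,0,0,0],[-0.13,-0.95,0,0,0,0],[-0.13,-0.95,0,0,0,0],[-0.13,-0.95,0,0,0,0]]' >/dev/null
python3 -m pendant '[[-0.13,-0.95,0,0,0,0],[-0.13,-0.95,0,0,0,0],[-0.13,-0.95,0,0,0,0],[-0.13,-0.95,0,0,0,0],[-0.13,-0.95,0,0,0,0]]'  >/dev/null
python3 -m pendant '[[-0.13,-0.95,0,0,0,0],[-0.13,-0.95,0,0,0,0],[-0.13,-0.95,0,0,0,0],[-0.13,-0.95,0,0,0,0],[0,0,0,0,0,0]]' 
python3 -m pendant '[[0,0,0,0,0,0]]' >/dev/null
python3 - <<'E'
from h import *
T=wristT(); s=r.get_state(); im,d,P,c,T=cloud("wrist",T); np.savez("c_w3",im=im,P=P,d=d,T=T); cv2.imwrite("pics/w3.png",im)
print({k:np.round(v,4).tolist() for k,v in s.items() if k in("clock","q","tool_pos","eef_rot")})
f=K(c); p=np.linalg.inv(T)@np.array([.5515,-.1795,.04,1]); u,v=c["cx"]-f*p[0]/p[2],c["cy"]+f*p[1]/p[2]; print(u,v)
u,v=int(u),int(v)
try: crank(im,P,c,T,(u-35,v-35,u+35,min(v+110,384)))
except Exception as e: print(e)
E
```

```text
clock: 6.83
tool_pos: [0.5287, -0.1849, 0.2475]
eef_rot: [0.091, 0.996, -0.003, -0.001]
contact_force: [0.4, -0.6, -0.2]
opening: 1.003
finger_force: 0.0
{'clock': 6.9167, 'q': [0.7427, 0.6765, -0.878, 1.7013, 0.5899, 1.0518, 1.0606], 'tool_pos': [0.5295, -0.1792, 0.2481], 'eef_rot': [0.0885, 0.9961, -0.0008, -0.0008]}
255.0530636735023 178.7088753852371
knob [ 0.6449 -0.1935  0.06  ] hub 0.5498 -0.1759 size [45.4 45.7] rect 80.0 dist 0.0967 yaw -10.5 ztop 0.04
```

```bash
python3 - <<'E'
from h import *
for i in range(3):
    T=wristT(); s=r.get_state(); im,d,P,c,T=cloud("wrist",T)
    crank(im,P,c,T,(220,143,290,288))
    print(np.round(s["tool_pos"],4),np.round(s["eef_rot"],4))
E
```

```text
knob [ 0.6453 -0.1931  0.06  ] hub 0.5501 -0.176 size [44.9 45.8] rect 80.1 dist 0.0967 yaw -10.18 ztop 0.0401
[ 0.53   -0.177   0.2485] [ 8.670e-02  9.962e-01 -3.000e-04 -5.000e-04]
knob [ 0.645  -0.1937  0.06  ] hub 0.5497 -0.1761 size [45.7 47. ] rect 80.3 dist 0.0969 yaw -10.45 ztop 0.0401
[ 0.5304 -0.1756  0.2488] [ 8.550e-02  9.963e-01  0.000e+00 -2.000e-04]
knob [ 0.645  -0.1932  0.06  ] hub 0.55 -0.1759 size [44.9 47. ] rect 80.4 dist 0.0965 yaw -10.33 ztop 0.0401
[ 0.5307 -0.1748  0.2489] [ 8.470e-02  9.964e-01  1.000e-04 -1.000e-04]
```

```bash
python3 -m pendant '[[-0.16,0,1,0,0,0],[-0.16,0,1,0,0,0],[-0.16,0,1,0,0,0],[-0.16,0,1,0,0,0],[-0.16,0,1,0,0,0]]' 1 >/dev/null
python3 -m pendant '[[0,0,1,0,0,0],[0,0,1,0,0,0],[0,0,0.8,0,0,0],[0,0,0.4,0,0,0],[0,0,0,0,0,0]]'
python3 -m pendant '[[0,0,0.4,0,0,0],[0,0,0.4,0,0,0],[0,0,0.2,0,0,0],[0,0,0,0,0,0],[0,0,0,0,0,0]]'
```

```text
clock: 7.95
tool_pos: [0.5495, -0.1776, 0.042]
eef_rot: [0.084, 0.996, 0.0, -0.002]
contact_force: [-0.8, 1.0, 0.7]
opening: 1.001
finger_force: 0.0
clock: 8.37
tool_pos: [0.5508, -0.1786, 0.0189]
eef_rot: [0.085, 0.996, -0.0, 0.0]
contact_force: [0.1, -0.2, 0.5]
opening: 1.0
finger_force: 0.0
```

```bash
python3 -m pendant '[[0,0,0.25,0,0,0],[0,0,0.17,0,0,0],[0,0,0,0,0,0],[0,0,0,0,0,0]]'
python3 -m pendant '[[0,0,0,0,0,0],[0,0,0,0,0,0],[0,0,0,0,0,0],[0,0,0,0,0,0],[0,0,0,0,0,0]]' -1 15
python3 -m pendant '[[0,0,0,0,0,0],[0,0,0,0,0,0],[0,0,0,0,0,0],[0,0,0,0,0,0],[0,0,0,0,0,0]]' -1 45
```

```text
clock: 8.7
tool_pos: [0.5506, -0.1786, 0.0081]
eef_rot: [0.085, 0.996, -0.0, -0.0]
contact_force: [0.8, -0.1, 0.0]
opening: 0.998
finger_force: 0.0
clock: 9.12
tool_pos: [0.5508, -0.1786, 0.0084]
eef_rot: [0.085, 0.996, -0.0, 0.0]
contact_force: [0.2, 0.4, 0.3]
opening: 0.641
finger_force: 0.0
clock: 9.53
tool_pos: [0.551, -0.1776, 0.0085]
eef_rot: [0.085, 0.996, 0.001, 0.0]
contact_force: [-0.7, 3.1, 1.5]
opening: 0.511
finger_force: 45.0
```

```bash
python3 -m pendant '[[0,0,-0.3,0,0,0],[0,0,-0.6,0,0,0],[0,0,-0.8,0,0,0],[0,0,-1,0,0,0],[0,0,-1,0,0,0]]' >/dev/null
python3 -m pendant '[[0,0,-0.7,0,0,0],[0,0,-0.4,0,0,-0.0125],[0,0,-0.2,0,0,-0.0125],[0,0,0,0,0,0],[0,0,0,0,0,0]]'
python3 - <<'E'
from h import *
T=wristT(); s=r.get_state(); im,d,P,c,T=cloud("wrist",T); cv2.imwrite("pics/w4.png",im); np.savez("c_w4",im=im,P=P,T=T)
print({k:np.round(v,4).tolist() for k,v in s.items() if k in("clock","tool_pos","eef_rot","contact_force","opening")})
h=(abs(P[...,0]-s["tool_pos"][0])<.02)&(abs(P[...,1]-s["tool_pos"][1])<.02)&(abs(P[...,2]-s["tool_pos"][2]-.031)<.006)
q=P[h]; A=np.c_[q[:,:2]-s["tool_pos"][:2],np.ones(len(q))]; co=np.linalg.lstsq(A,q[:,2],rcond=None)[0]; print(len(q),"tilt",co.round(4),q.mean(0).round(4))
zb=s["tool_pos"][2]-.0085
m=crank(im,P,c,T,(180,150,330,384),zb)
E
```

```text
clock: 10.37
tool_pos: [0.5503, -0.1795, 0.1339]
eef_rot: [0.047, 0.999, -0.001, -0.0]
contact_force: [-1.2, 0.2, -5.3]
opening: 0.51
finger_force: 45.0
{'clock': 10.3667, 'tool_pos': [0.5503, -0.1795, 0.1339], 'eef_rot': [0.0467, 0.9989, -0.0006, -0.0001], 'contact_force': [-1.2451, 0.1619, -5.2707], 'opening': 0.51}
4399 tilt [-0.0335  0.0029  0.1654] [ 0.5499 -0.1792  0.1654]Traceback (most recent call last):
  File "<stdin>", line 7, in <module>
  File "h.py", line 31, in crank
    k=max(cv2.findContours(red,0,2)[0],key=cv2.contourArea); ku,kr=cv2.minEnclosingCircle(k)
ValueError: max() iterable argument is empty
```

View pics/w4.png

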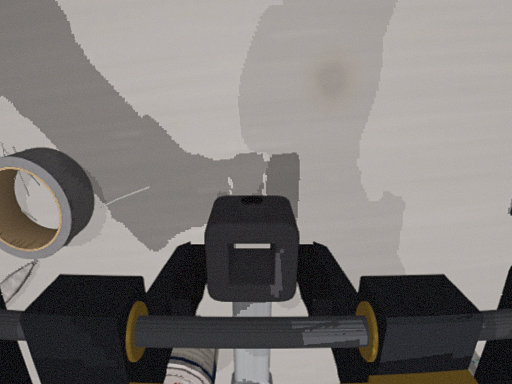

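The hub sits square between the pads (top face around (252,247), bore visible) with its arm running down the image. It is tilted 1.9°, knob side low, so I'll cancel that. First I'll measure the hub centre in the tool frame.

```bash
python3 - <<'E'
from h import *
D=np.load("c_w4.npz"); im,P,T=D["im"],D["P"],D["T"]; c=optics.calibration("wrist"); g=cv2.cvtColor(im,6)
z=P[...,2]; t=np.array([.5503,-.1795])
# bore: inner opening edges from pixels well below the top face, inside hub
B=np.zeros(z.shape,bool); B[222:302,205:302]=1
m=B&(abs(z-.1654-(-.0335)*(P[...,0]-.5503))<.003)
k=max(cv2.findContours(cv2.morphologyEx(m.astype(np.uint8),2,np.ones((3,3))),0,1)[0],key=cv2.contourArea)[:,0]
q=plane(c,k,.1654,T)[:,:2]-t; R=cv2.minAreaRect((q*1000).astype(np.float32)); print("outer",np.round(R[0],1),np.round(R[1],1),R[2])
h=B&~m; h[:228]=0;h[:,:222]=0;h[:,285:]=0;h[290:]=0
k=max(cv2.findContours(h.astype(np.uint8),0,1)[0],key=cv2.contourArea)[:,0]
q=plane(c,k,.1654,T)[:,:2]-t; R=cv2.minAreaRect((q*1000).astype(np.float32)); print("bore",np.round(R[0],1),np.round(R[1],1),R[2], k.min(0),k.max(0))
E
```

```text
outer [-0.2  0.2] [46.8 43.9] 84.75822448730469
bore [-0.6 -0.3] [21.8 20.5] 84.7400894165039 [229 244] [274 281]
```

```bash
python3 -m pendant '[[0,0,0,0,-0.0105,0],[0.05,0.4,0,0,0,0],[0.05,0.8,0,0,0,0],[0.04,1,0,0,0,0],[0.04,1,0,0,0,0]]' >/dev/null
python3 -m pendant '[[0.04,1,0,0,0,0],[0.04,1,0,0,0,0],[0.04,1,0,0,0,0],[0.04,1,0,0,0,0],[0.04,1,0,0,0,0]]' 
python3 -m pendant '[[0.04,1,0,0,0,0],[0.04,1,0,0,0,0],[0.04,1,0,0,0,0],[0.04,1,0,0,0,0],[0.04,0.6,0,0,0,0]]' >/dev/null
python3 -m pendant '[[0,0.34,0,0,0,0],[0,0,0,0,0,0],[0,0,0,0,0,0],[0,0,0,0,0,0],[0,0,0,0,0,0]]' 
python3 - <<'E'
from h import *
s=r.get_state()
print({k:np.round(v,4).tolist() for k,v in s.items() if k in("clock","q","tool_pos","eef_rot","contact_force","opening")})
for n in("scene","side"):
    im,d,P,c,T=cloud(n); p=np.linalg.inv(T)@np.array([.566,.15,.1,1]); f=K(c); u,v=int(c["cx"]-f*p[0]/p[2]),int(c["cy"]+f*p[1]/p[2]); print(n,u,v)
    cv2.imwrite(f"pics/{n}5.png",cv2.resize(im[v-50:v+50,u-50:u+50],None,fx=4,fy=4,interpolation=2))
cv2.imwrite("pics/b5.png",np.hstack([cv2.imread("pics/scene5.png"),cv2.imread("pics/side5.png")]))
E
```

```text
clock: 11.25
tool_pos: [0.5592, 0.0284, 0.1326]
eef_rot: [0.046, 0.999, -0.001, 0.016]
contact_force: [0.6, -0.6, -4.3]
opening: 0.508
finger_force: 45.0
clock: 12.08
tool_pos: [0.5663, 0.1477, 0.1325]
eef_rot: [0.047, 0.999, -0.002, 0.016]
contact_force: [0.1, 0.1, -4.0]
opening: 0.509
finger_force: 45.0
{'clock': 12.0833, 'q': [0.0677, 0.8207, -0.7327, 1.7792, 0.7642, 0.8203, 0.4306], 'tool_pos': [0.5663, 0.1477, 0.1325], 'eef_rot': [0.0469, 0.9988, -0.0018, 0.0161], 'contact_force': [0.1071, 0.1351, -3.9932], 'opening': 0.5092}
scene 187 216
side 250 240
```

View pics/b5.png

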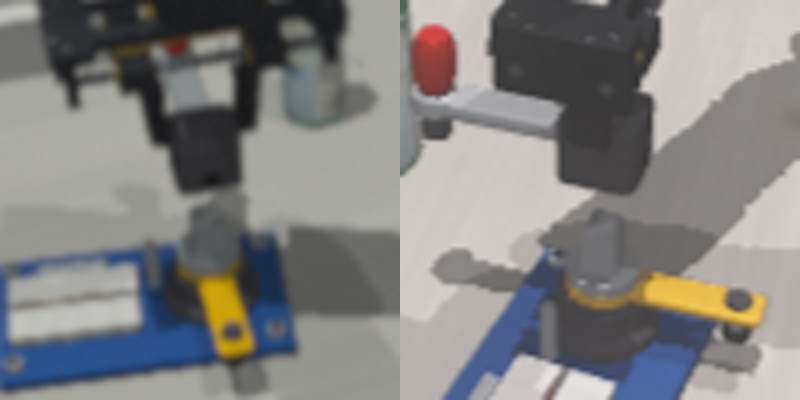

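Both crops show the hub (scene crop (208,190), side crop (605,180)) standing over the shaft tip ((205,210) and (602,215)). I'll lower it.

```bash
python3 -m pendant '[[-0.03,0.05,0.3,0,0,0],[0,0,0.4,0,0,0],[0,0,0.3,0,0,0],[0,0,0.15,0,0,0],[0,0,0,0,0,0]]'
python3 -m pendant '[[0,0,0.12,0,0,0],[0,0,0.12,0,0,0],[0,0,0.12,0,0,0],[0,0,0,0,0,0],[0,0,0,0,0,0]]' - 30
```

```text
clock: 12.6
tool_pos: [0.5671, 0.1504, 0.1024]
eef_rot: [0.046, 0.999, -0.001, 0.015]
contact_force: [-0.2, 0.4, -4.8]
opening: 0.513
finger_force: 45.0
clock: 13.02
tool_pos: [0.568, 0.1511, 0.095]
eef_rot: [0.046, 0.999, -0.001, 0.016]
contact_force: [-0.1, -0.1, -4.1]
opening: 0.515
finger_force: 30.0
```

```bash
python3 -m pendant '[[0.03,-0.06,0.12,0,0,0],[0,0,0.12,0,0,0],[0,0,0,0,0,0],[0,0,0,0,0,0]]'
python3 -m pendant '[[0,0,0.12,0,0,0],[0,0,0.12,0,0,0],[0,0,0,0,0,0],[0,0,0,0,0,0]]'
```

```text
clock: 13.35
tool_pos: [0.5671, 0.1501, 0.0887]
eef_rot: [0.045, 0.999, -0.0, 0.016]
contact_force: [-1.8, 1.6, -6.4]
opening: 0.51
finger_force: 30.0
clock: 13.68
tool_pos: [0.5673, 0.1501, 0.0827]
eef_rot: [0.045, 0.999, -0.0, 0.016]
contact_force: [-2.3, 2.4, -6.4]
opening: 0.508
finger_force: 30.0
```

```bash
python3 -m pendant '[[0,0,0.15,0,0,0],[0,0,0.15,0,0,0],[0,0,0.15,0,0,0],[0,0,0,0,0,0]]'
python3 -m pendant '[[0,0,0.1,0,0,0],[0,0,0.1,0,0,0],[0,0,0.03,0,0,0],[0,0,0,0,0,0],[0,0,0,0,0,0]]'
```

```text
clock: 14.02
tool_pos: [0.5673, 0.1501, 0.0713]
eef_rot: [0.045, 0.999, -0.0, 0.016]
contact_force: [-4.8, 3.2, -3.2]
opening: 0.514
finger_force: 30.0
clock: 14.43
tool_pos: [0.5673, 0.1501, 0.0665]
eef_rot: [0.045, 0.999, -0.001, 0.016]
contact_force: [-6.6, 2.8, 3.1]
opening: 0.514
finger_force: 30.0
```

```bash
python3 -m pendant '[[0,0,0,0,0,0],[0,0,0,0,0,0],[0.04,0.02,0,0,0.0105,0],[0,0,0,0,0,0],[0,0,0,0,0,0]]' 0.5
python3 -m pendant '[[0,0,0,0,0,0],[0,0,0,0,0,0],[0,0,0,0,0,0]]'
python3 - <<'E'
from h import *
T=wristT(); s=r.get_state(); im,d,P,c,T=cloud("wrist",T); np.savez("c_w6",im=im,P=P,T=T)
t=s["tool_pos"]; print(np.round(t,4),np.round(s["eef_rot"],4))
z=P[...,2]; h=(np.hypot(P[...,0]-.566,P[...,1]-.15)<.03)&(z>.088)&(z<.106)
q=P[h]; A=np.c_[q[:,:2]-[.566,.15],np.ones(len(q))]; co=np.linalg.lstsq(A,q[:,2],rcond=None)[0]; print(len(q),"tilt",co.round(4))
k=max(cv2.findContours(cv2.morphologyEx(h.astype(np.uint8),2,np.ones((3,3))),0,1)[0],key=cv2.contourArea)[:,0]
R=cv2.minAreaRect((plane(c,k,.098,T)[:,:2]*1000).astype(np.float32)); print(np.round(R[0],1),np.round(R[1],1),R[2])
E
```

```text
clock: 14.85
tool_pos: [0.5692, 0.1491, 0.0662]
eef_rot: [0.047, 0.999, -0.0, 0.001]
contact_force: [-0.4, 0.6, -0.7]
opening: 0.749
finger_force: 0.0
clock: 15.1
tool_pos: [0.5675, 0.1499, 0.0661]
eef_rot: [0.046, 0.999, -0.0, 0.0]
contact_force: [0.0, 1.3, 0.1]
opening: 0.749
finger_force: 0.0
[0.5675 0.1499 0.0661] [ 4.56e-02  9.99e-01 -2.00e-04  3.00e-04]
7611 tilt [ 0.0154 -0.0045  0.0967]
[564.4 150. ] [45.9 49.2] 84.84220123291016
```

The hub top is at z≈0.097 and level, so the crank is home on the collar. Now I'll regrip level and turn clockwise.

```bash
python3 -m pendant '[[0.05,0.02,0,0,0,0],[0,0,0,0,0,0],[0,0,0,0,0,0]]' >/dev/null
python3 -m pendant '[[0,0,0,0,0,0],[0,0,0,0,0,0],[0,0,0,0,0,0],[0,0,0,0,0,0],[0,0,0,0,0,0]]' -1 40
python3 -m pendant '[[0,0,0,0,0,0.02],[0,0,0,0,0,0.02],[0,0,0,0,0,0.02],[0,0,0,0,0,0.02],[0,0,0,0,0,0]]'
python3 -c "
from plant import r
s=r.get_state(); print(s['moment'],s['q'])"
```

```text
clock: 15.82
tool_pos: [0.5663, 0.1505, 0.0661]
eef_rot: [0.046, 0.999, -0.0, 0.0]
contact_force: [0.1, 0.3, 0.9]
opening: 0.509
finger_force: 40.0
clock: 16.23
tool_pos: [0.5655, 0.1514, 0.0661]
eef_rot: [0.17, 0.985, 0.0, -0.0]
contact_force: [-2.4, 1.4, 0.5]
opening: 0.508
finger_force: 40.0
[0.22682918 0.26113466 0.10529678] [ 0.00530812  0.90806761 -0.61790449  1.78576443  0.77601748  0.7091495
  0.18072761]
```

```bash
python3 -m pendant '[[0,0,0,0,0,0.03],[0,0,0,0,0,0.03],[0,0,0,0,0,0.03],[0,0,0,0,0,0.03],[0,0,0,0,0,0.03]]'
python3 -m pendant '[[0,0,0,0,0,0.03],[0,0,0,0,0,0.03],[0,0,0,0,0,0.03],[0,0,0,0,0,0.03],[0,0,0,0,0,0]]'
python3 -c "
from plant import r
s=r.get_state(); print(s['moment'],s['q'])"
```

```text
clock: 16.65
tool_pos: [0.5655, 0.1514, 0.0661]
eef_rot: [0.396, 0.918, 0.0, -0.001]
contact_force: [-2.4, 0.6, -0.3]
opening: 0.511
finger_force: 40.0
clock: 17.07
tool_pos: [0.5656, 0.1514, 0.0661]
eef_rot: [0.561, 0.828, -0.0, -0.0]
contact_force: [-2.6, 0.7, 1.5]
opening: 0.509
finger_force: 40.0
[0.30426532 0.37410306 0.01571557] [-0.11222227  0.86480039 -0.39960128  1.79193489  0.5521657   0.59877716
 -0.47017035]
```

```bash
python3 -m pendant '[[0,0,0,0,0,0.03],[0,0,0,0,0,0.03],[0,0,0,0,0,0.03],[0,0,0,0,0,0.03],[0,0,0,0,0,0.03]]'
python3 -m pendant '[[0,0,0,0,0,0.02],[0,0,0,0,0,0.01],[0,0,0,0,0,0],[0,0,0,0,0,0],[0,0,0,0,0,0]]'
python3 -m pendant '[[0,0,0,0,0,0.01],[0,0,0,0,0,0],[0,0,0,0,0,0]]'
python3 -c "
from plant import r
s=r.get_state(); print(s['moment'],s['q'])"
```

```text
clock: 17.48
tool_pos: [0.5656, 0.1514, 0.0661]
eef_rot: [0.738, 0.675, -0.0, -0.001]
contact_force: [-2.6, 1.2, 1.2]
opening: 0.511
finger_force: 40.0
clock: 17.9
tool_pos: [0.5657, 0.1514, 0.0661]
eef_rot: [0.769, 0.64, -0.0, -0.001]
contact_force: [-4.1, 2.9, 2.5]
opening: 0.515
finger_force: 40.0
clock: 18.15
tool_pos: [0.5657, 0.1514, 0.0661]
eef_rot: [0.779, 0.627, -0.0, -0.001]
contact_force: [-4.4, 2.3, 3.1]
opening: 0.51
finger_force: 40.0
[0.60680396 0.89526728 0.2586927 ] [-0.19921943  0.84725809 -0.2444383   1.79659523  0.35748907  0.54174811
 -0.88932705]
```

The bore's play allows about 6° of lag, so I'll continue until the stop is felt.

```bash
for i in 1 2; do python3 -m pendant '[[0,0,0,0,0,0.01],[0,0,0,0,0,0],[0,0,0,0,0,0]]'|grep -E "eef|contact"
python3 -c "
from plant import r
s=r.get_state(); print(s['moment'],s['q'][6])"; done
python3 - <<'E'
from h import *
for n in("scene","side"):
    im,d,P,c,T=cloud(n); hsv=cv2.cvtColor(im,cv2.COLOR_BGR2HSV); z=P[...,2]
    Y=(cv2.inRange(hsv,np.array((18,120,60)),np.array((35,255,255)))>0)&(z>.03)&(z<.07)&(np.hypot(P[...,0]-.566,P[...,1]-.151)<.12)
    q=plane(c,np.argwhere(Y)[:,::-1],.05,T)[:,:2]
    v=q-[.566,.151]; far=v[np.hypot(*v.T)>.05]; m=np.median(far,0); R=cv2.minAreaRect((q*1000).astype(np.float32))
    print(n,len(q),"far dir",np.degrees(np.arctan2(m[1],m[0])).round(1),np.round(R[0],1),np.round(R[1],1),round(R[2],1))
    p=np.linalg.inv(T)@np.array([.566,.17,.05,1]); f=K(c); u,v=int(c["cx"]-f*p[0]/p[2]),int(c["cy"]+f*p[1]/p[2])
    cv2.imwrite(f"pics/{n}7.png",cv2.resize(im[v-50:v+50,u-50:u+50],None,fx=4,fy=4,interpolation=2))
cv2.imwrite("pics/b7.png",np.hstack([cv2.imread("pics/scene7.png"),cv2.imread("pics/side7.png")]))
E
```

```text
eef_rot: [0.789, 0.614, -0.0, -0.001]
contact_force: [-4.6, 3.4, 2.3]
[0.64949338 0.84207166 0.26087831] -0.9106172182905651
eef_rot: [0.799, 0.602, -0.0, -0.0]
contact_force: [-3.7, 3.3, 2.9]
[0.57709379 0.87397778 0.20433546] -0.931871468604386
scene 195 far dir 85.4 [566.2 189.6] [110.2  33.2] 74.2
side 241 far dir 82.6 [573.  203.8] [91.6 30.9] 75.1
```

View pics/b7.png

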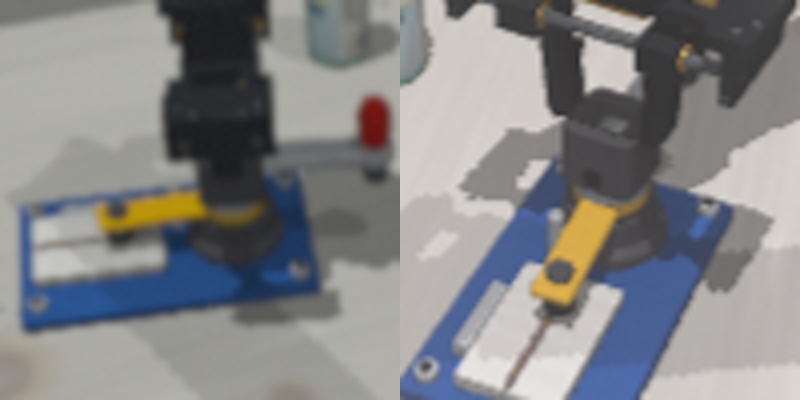

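The clamp arm ((160,210) in the scene crop, (575,250) in the side crop) lies over the coupon but is still a few degrees short of the pin. The crank lags by its play, so I'll continue.

```bash
for i in 1 2 3; do python3 -m pendant '[[0,0,0,0,0,0.01],[0,0,0,0,0,0],[0,0,0,0,0,0]]'|grep -E "eef|contact"
python3 -c "
from plant import r
s=r.get_state(); print(s['clock'],s['moment'],s['q'][6])"; done
cat > arm.py <<'E'
from h import *
for n in("scene","side"):
    im,d,P,c,T=cloud(n); hsv=cv2.cvtColor(im,cv2.COLOR_BGR2HSV); z=P[...,2]
    Y=(cv2.inRange(hsv,np.array((18,120,60)),np.array((35,255,255)))>0)&(z>.045)&(z<.056)&(np.hypot(P[...,0]-.566,P[...,1]-.151)<.12)
    q=P[Y][:,:2]; v=q-[.566,.151]; v=v[np.hypot(*v.T)>.03]; l=cv2.fitLine((v*1000).astype(np.float32),cv2.DIST_HUBER,0,.01,.01).ravel()
    print(n,len(v),"line",np.degrees(np.arctan2(l[1],l[0])).round(1)%180,"mean dir",np.degrees(np.arctan2(*v.mean(0)[::-1])).round(1))
E
python3 arm.py
```

```text
eef_rot: [0.808, 0.589, -0.0, -0.001]
contact_force: [-5.2, 3.3, 2.8]
19.0 [0.62664643 0.81754597 0.22491997] -0.9530129844805374
eef_rot: [0.817, 0.577, -0.0, -0.0]
contact_force: [-4.1, 3.1, 2.6]
19.25 [0.61797975 0.87468279 0.61136806] -0.9730419344212609
eef_rot: [0.825, 0.565, -0.0, -0.0]
contact_force: [-4.5, 2.0, 4.0]
19.5 [0.58245557 0.91137519 1.31018121] -0.99281548380458
scene 134 line 82.4 mean dir 83.4
side 204 line 81.0 mean dir 80.5
```

The moment rises sharply (0.22, 0.61, 1.31 N m), so the stop is reached. I'll relax, release, lift and check.

```bash
python3 -m pendant '[[0,0,0,0,0,-0.012],[0,0,0,0,0,0]]' >/dev/null
python3 -m pendant '[[0,0,0,0,0,0],[0,0,0,0,0,0],[0,0,0,0,0,0],[0,0,0,0,0,0],[0,0,0,0,0,0]]' 1
python3 -m pendant '[[0,0,-0.2,0,0,0],[0,0,-0.4,0,0,0],[0,0,-0.8,0,0,0],[0,0,-1,0,0,0],[0,0,-1,0,0,0]]' 1
python3 -m pendant '[[0,0,-1,0,0,0],[0,0,-1,0,0,0],[0,0,-1,0,0,0],[0,0,0,0,0,0],[0,0,0,0,0,0]]'
python3 -m pendant '[[0,0,0,0,0,0],[0,0,0,0,0,0],[0,0,0,0,0,0],[0,0,0,0,0,0],[0,0,0,0,0,0]]'
python3 arm.py
python3 - <<'E'
from h import *
T=wristT(); im,d,P,c,T=cloud("wrist",T); cv2.imwrite("pics/w8.png",im)
hsv=cv2.cvtColor(im,cv2.COLOR_BGR2HSV); z=P[...,2]
h=(np.hypot(P[...,0]-.566,P[...,1]-.151)<.034)&(z>.088)&(z<.108); q=P[h]
co=np.linalg.lstsq(np.c_[q[:,:2]-[.566,.151],np.ones(len(q))],q[:,2],rcond=None)[0]; print("hub top/tilt",co.round(4))
k=max(cv2.findContours(h.astype(np.uint8),0,1)[0],key=cv2.contourArea)[:,0]; R=cv2.minAreaRect((plane(c,k,.098,T)[:,:2]*1000).astype(np.float32)); print("hub",np.round(R[0],1),np.round(R[1],1),R[2])
def rect(m,h,n):
    k=max(cv2.findContours(m.astype(np.uint8),0,1)[0],key=cv2.contourArea)[:,0]; R=cv2.minAreaRect((plane(c,k,h,T)[:,:2]*1000).astype(np.float32)); print(n,np.round(R[0],1),np.round(R[1],1),round(R[2],2))
Y=(cv2.inRange(hsv,np.array((18,120,60)),np.array((35,255,255)))>0)&(np.hypot(P[...,0]-.566,P[...,1]-.151)<.12); rect(Y,.05,"arm")
B=(cv2.inRange(hsv,np.array((100,120,40)),np.array((125,255,255)))>0)&(z>.004)&(z<.02); rect(cv2.morphologyEx(B.astype(np.uint8),3,np.ones((9,9))),.012,"plate")
E
```

```text
clock: 20.18
tool_pos: [0.567, 0.1499, 0.0661]
eef_rot: [0.816, 0.578, 0.0, 0.001]
contact_force: [0.7, 1.0, -0.3]
opening: 0.871
finger_force: 0.0
clock: 20.6
tool_pos: [0.5661, 0.1506, 0.1526]
eef_rot: [0.815, 0.579, -0.0, -0.0]
contact_force: [0.6, 0.1, 0.4]
opening: 0.999
finger_force: 0.0
clock: 21.02
tool_pos: [0.5673, 0.151, 0.2283]
eef_rot: [0.816, 0.579, 0.002, 0.001]
contact_force: [-0.4, -0.6, -0.4]
opening: 1.001
finger_force: 0.0
clock: 21.43
tool_pos: [0.5659, 0.1505, 0.2254]
eef_rot: [0.815, 0.579, -0.001, -0.0]
contact_force: [-0.1, 0.3, 0.6]
opening: 1.0
finger_force: 0.0
scene 131 line 82.0 mean dir 83.4
side 202 line 81.7 mean dir 80.4
hub top/tilt [0.0131 0.034  0.0964]
hub [564.9 148.6] [55.  45.1] 70.82405853271484
arm [577.1 207.2] [74.4 24.1] 78.43
plate [575.4 200.1] [202.5 118.1] 79.07
```

View pics/w8.png

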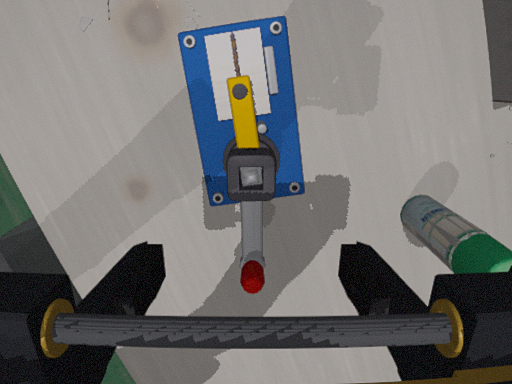

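The view shows the crank seated with the shaft tip inside the bore at (251,177). The clamp arm is at 78.4° against the plate's 79.1°, over the coupon and at the pin (262,129), and the can is standing. I'm handing in.

```bash
python3 -c "
from plant import r
print(r.finish_job())"
```

```text
the job is handed in; nothing more can be done
None
```

The crank is seated on the shaft, the clamp arm is turned over the coupon up to the stop pin, the gripper is open and clear, and the job was handed in at about 21.5 s; no verdict came back, and I did not re-measure the bystanders' positions at the end.

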